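Roll a copper tube into the sawing V-block and set it against the length stop

TASK

With the fingertips, push the long copper tube from its side so that it rolls across the wooden deck and drops into the vee of the steel V-block; then push it along the vee by its end until its other end is right up against the tall steel stop block, ready for sawing. Do not pick the tube up or let it fall off onto the bench, and leave everything else on the bench where it is.

Things in the scene. Friction and masses are not known exactly. Their poses are not given: they have to be found in the camera images.
- tube: Copper tube, outside diameter 35 mm, length 150 mm, about 0.4 kg (may differ by a third), ends solid to the touch. Origin on its axis, half-way along; its y axis is the tube's axis, x and z turn as it rolls. Starts lying on the wooden deck, roughly parallel to the V-block, centre 17.5 mm above the deck. It rolls freely and runs on ahead of a fast push.
- board: Sawing board, fixed: wooden deck with a steel V-block at its far edge. Origin on the bench top under the V-block's middle; y runs along the vee, x across it away from the deck, z up. Deck: x -225 to -25 mm, y -145 to 145 mm, top 32 mm above the bench. V-block: x -25 to 25, y -70 to 70 mm, lips 30 mm above the bench; beyond it a bolted flange to x = 49 mm, 14 mm high.
- vee (a point): Bottom of the vee at the V-block's middle, 14 mm above the bench. 90-degree vee, 32 mm wide at the lips. The tube seated in it has its centre 39 mm and its top 56 mm above the bench; sliding it along the vee takes 3 to 11 N. An 8 mm rod under the vee, 9 mm above the bench, sticks out to 155 mm either way along the vee.
- stop: The length stop, a steel block clamped tight on the rod off one end of the V-block (the +y or the -y end): 44 mm across the vee, 16 mm thick along it, 62 mm tall. Same axes as the board; origin on the bench under its middle. When the tube's end touches it, the tube's centre is 83 mm from this origin along y. It does not move.
- collar: Low round steel collar parked on the rod off the V-block's other end, 18 mm in diameter, 14 mm long, its top 18 mm above the bench, below the seated tube. Origin on the bench under its middle. Fixed; not used.
- offcut: Short copper tube offcut, 35 mm in diameter, 40 mm long, standing upright on a near corner of the deck; origin at the middle of its underside. Leave it alone.
- bottle: White plastic jar, 60 mm in diameter, 95 mm tall, standing on the bench; origin at the middle of its underside. Leave it alone.
- hammer: Hammer, 250 mm long, lying on the bench beyond the V-block; its x axis runs along the handle to the head. Leave it alone.
- file: Flat file with wooden handle, 230 mm long, lying on the bench; its x axis runs from handle to tip. Leave it alone.
- dapping_block: Steel dapping cube, 50 mm; origin at the middle of its underside. Leave it alone.
- ring_copper: Copper ring, 40 mm in diameter, 4 mm thick, flat on the white soldering tile (top 40 mm above the bench). Leave it alone.
- ring_silver: Silver ring, 30 mm in diameter, 8 mm tall, on the same tile. Leave it alone.
There are look-alikes about, which are no part of the job. Of the things like the stop, leave any that is blue; of the rest the larger one is meant.

How it is judged:
On the way, in this order (a step that is already met when the one before it is completed fails the run):
1. the tube rolls (turns about its axis) across the deck, lying on it (z of tube in the frame of board between 0.045 and 0.056 m and x of tube in the frame of board below -0.05 m and angular speed of tube above 0.2 rad/s), for 0.1 s.
2. it still rolls as it comes to the lip of the vee (x of tube in the frame of board between -0.045 and -0.01 m and angular speed of tube above 0.2 rad/s), for 0.04 s.
At the end, for the whole second after the job is handed in: The tube lies at rest in the vee: its axis within 3 mm of the vee's middle plane and parallel to it within 0.04 rad, its centre 36 to 41.5 mm above the bench, and its end within 3 mm of the stop block (centre 80 to 86 mm from the stop's along the vee) (x of tube in the frame of board between -0.003 and 0.003 m and z of tube in the frame of board between 0.036 and 0.0415 m and angle between the y axis of tube and the y axis of board, either way round below 0.04 rad and (y of tube in the frame of stop between 0.08 and 0.086 m or y of tube in the frame of stop between -0.086 and -0.08 m) and linear speed of tube below 0.01 m/s and angular speed of tube below 0.2 rad/s); the robot touches nothing.
It fails at once if the tube is lifted more than 8 mm off the deck (height (world z) of tube above 0.0575 m).
It fails at once if the tube falls off onto the bench (height (world z) of tube below 0.03 m).
It fails at once if another thing (offcut, jar, hammer, file, dapping cube, rings) is moved more than 15 mm (distance of any of offcut, bottle, hammer, file, dapping_block, ring_copper, ring_silver from where it was at the start of the episode above 0.015 m).
It also fails if it takes over 58 s, if anything falls off the work surface, if the arm or the gripper's body presses on something with over 40 N, if the wrist force passes 120 N, or if a joint passes its speed limit or range.

ROBOT

A 7-joint arm with a two-finger parallel gripper is mounted at the origin on the work surface. World frame = base frame: x ahead of the robot, y to its left, z up, the work surface at z = 0. Lengths are in m, angles in rad, forces in N, time in s.
With the tool pointing down it reaches from about 0.425 to 0.95 m from the base axis. Payload 4.7 kg.
Tool frame: the origin (TCP) lies on the centre line of the jaws, within the pads' length; the fingertips stand robot.nose_length ahead of it and the grasp point (between the pads) lies 8 mm behind it (robot.nose_length is the distance from the TCP to the fingertips, in m); z points along the fingers, y is the line along which they close (so a half turn about z gives the same grasp; the last joint's range is limited). The gripper opens to 85 mm and grips with 20 to 120 N. Pads are 22 mm wide; open, the fingers measure 114 mm over their backs; the gripper's body (76 mm by 85 mm) begins 54 mm behind the grasp point. The pads swing forward as they close: fully open they stand 13 mm farther back than shut.
Start: joints at [1.311, 0.469, -0.049, 1.532, 0.024, 1.141, -0.082], TCP at [0.154, -0.657, 0.203] pointing down, gripper open.
Joint ranges: [-2.59, 2.59], [-0.33, 1.99], [-1.39, 1.29], [0.1, 2.45], [-1.04, 4.18], [0.21, 1.99], [-2.66, 2.66]. Speed limits (rad/s): [2.57, 2.57, 3.14, 3.14, 3.14, 3.14, 3.14].

INTERFACE

Orientations are given as [roll, pitch, yaw] about the fixed x, y, z axes, in that order (R = Rz(yaw) Ry(pitch) Rx(roll)).
In Python, from plant import robot gives the robot as it stands. Calls block until the motion is done:
- robot.goto(position, orientation): joint-space move of the TCP to a pose.
- robot.move_straight(position, vel=0.15, attitude=None, contact_N=None): straight line of the TCP; attitude=None keeps the orientation; vel is the mean speed in m/s. With contact_N (N) it stops when the force on the tool has changed by that much, and returns True; else False.
- robot.move_joints(angles): joint-space move.
- robot.grip(opening, strength=None): opening from 0.0 (shut) to 1.0 (fully open); strength is the grip in N (None keeps the last); returns when the fingers have stopped.
- robot.sleep(seconds).
- robot.inverse_kinematics(position, orientation): joint angles nearest the present ones, or None.
- robot.sense(): the state.
- robot.grab_frame(name): name is "scene" or "top" or "wrist"; returns a dict with "image" (480x640x3 uint8, red, green, blue), "range_z" (480x640 float32, m along the optical axis (not along the pixel's ray), 0 where there is no reading), "fx", "fy", "cx", "cy" (pixels), "R" (3x3) and "t" (3): a world point X has camera coordinates R X + t. Camera axes: x right, y down, z forward; pixel columns grow to the right and rows downward; lengths in m; the calibration is good to about 2 mm. A picture is of the moment at which its call begins.
A pose or a line that the arm cannot do raises robot.IKError and nothing moves.
- robot.close_job(): hands the job in; it is judged then, once.
The state is a dict: "t": time; "joint_pos": joint angles; "joint_velocities": joint speeds; "effort": joint torques, N m; "tcp_pos": TCP position; "tcp_rot": TCP orientation; "wrist_force": force on the tool from outside, world axes, zero at the start; "torque": the same for the moment, N m; "opening": opening from 0.0 (shut) to 1.0 (fully open); "gripper_force": force on a finger pad.
Only numpy, scipy, OpenCV 4.12 (cv2) and the standard library are available. Lean on these libraries where they do the work, as an engineer would, in place of code of your own. Each camera call takes 0.05 s, during which the arm holds its last target. There are 200 camera calls.

## Working session

There is one attempt and no reset: what is moved stays moved. The work goes in short steps, each a Python script; the robot and the scene stay as the last script left them, time stands still between calls to the robot, and variables do not carry over. Pictures are saved under pics/ and viewed, at most 10 in all, crops included, and the job is handed in when it is done.

```bash
mkdir -p pics; ls; python3 - <<'E'
from plant import robot
import cv2,pickle
d={}
for n in("scene","top"):
    f=robot.grab_frame(n);d[n]=f;cv2.imwrite(f"pics/{n}0.png",f["image"][:,:,::-1])
pickle.dump(d,open("f0.pkl","wb"))
s=robot.sense();print(s["t"],s["tcp_pos"],s["tcp_rot"],robot.nose_length)
for n in d: print(n,d[n]["R"],d[n]["t"],d[n]["fx"],d[n]["cx"],d[n]["cy"])
E
```

```text
pics
0.1 [ 0.15429598 -0.65653057  0.20154871] [-3.13981728e+00  6.40934806e-05  2.30831663e-01] 0.011
scene [[-0.84866466  0.528792   -0.01213744]
 [ 0.46377739  0.73289658 -0.49776816]
 [-0.25432034 -0.42806731 -0.8672252 ]] [ 0.4326117  -0.30501326  1.14787304] 451.8782636111664 315.7091604603199 246.0385567212669
top [[-0.0271566  -0.99952059 -0.0148699 ]
 [-0.98745398  0.0291376  -0.15519548]
 [ 0.15555435  0.01046876 -0.98777186]] [0.10579854 0.60499268 1.15045088] 493.9162076258186 321.0881592701361 239.1914565493963
```

View pics/top0.png

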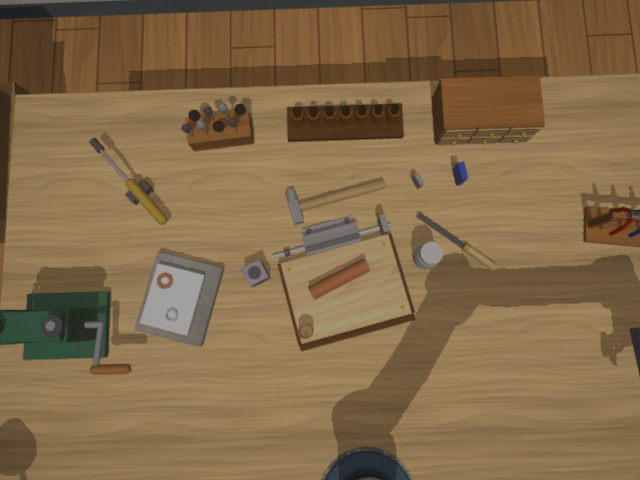

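View pics/scene0.png

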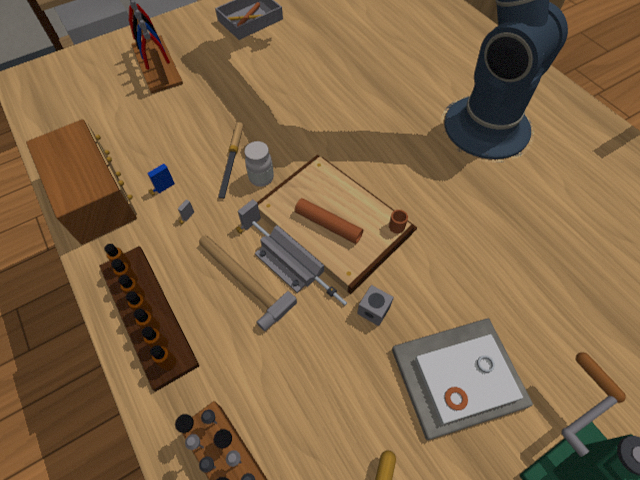

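The top view shows the tube at (339,278), V-block at (331,234), and offcut at (306,330). There are three candidates for the stop: grey block on the rod at (384,223), small loose grey block at (417,180) and blue block at (460,173). The one at (384,223) fits, since it isn't blue, is the larger grey one and sits on the rod. The collar is at the other end, about (285,253). I'll enlarge a crop to confirm and measure.

```bash
cat > h.py <<'E'
import numpy as np,cv2
def ray(f,uv,z):
    """cast pixel(s) onto plane world z"""
    uv=np.atleast_2d(np.asarray(uv,float));K=np.array([[f["fx"],0,f["cx"]],[0,f["fy"],f["cy"]],[0,0,1]])
    d=np.c_[uv,np.ones(len(uv))]@np.linalg.inv(K).T@f["R"];c=-f["R"].T@f["t"]
    return c+d*((z-c[2])/d[:,2])[:,None]
def cloud(f,m):
    v,u=np.nonzero(m&(f["range_z"]>0));r=f["range_z"][v,u]
    p=np.c_[(u-f["cx"])/f["fx"]*r,(v-f["cy"])/f["fy"]*r,r]
    return (p-f["t"])@f["R"]
def copper(f):
    h=cv2.cvtColor(f["image"],cv2.COLOR_RGB2HSV)
    return ((h[...,0]<13)&(h[...,1]>125)&(h[...,2]>75)).astype(np.uint8)
def blobs(m,amin):
    n,l,s,c=cv2.connectedComponentsWithStats(m)
    return [(l==i,c[i],s[i,4]) for i in range(1,n) if s[i,4]>amin]
E
python3 - <<'E'
import pickle,cv2,numpy as np
from h import *
d=pickle.load(open("f0.pkl","rb"))
c=d["top"]["image"][160:355,260:430,::-1];a=cv2.resize(c,None,fx=3,fy=3,interpolation=cv2.INTER_CUBIC)
c=d["scene"]["image"][180:320,150:240,::-1];b=cv2.resize(c,None,fx=3,fy=3,interpolation=cv2.INTER_CUBIC)
o=np.zeros((600,800,3),np.uint8);o[:a.shape[0],:a.shape[1]]=a;o[:b.shape[0],520:520+b.shape[1]]=b
cv2.imwrite("pics/crop.png",o)
for n in d:
    f=d[n]
    for m,c,a in blobs(copper(f),150):
        p=cloud(f,m);cn=max(cv2.findContours(m.astype(np.uint8),0,2)[0],key=cv2.contourArea)
        (w,sz,an)=cv2.minAreaRect(cn);box=ray(f,cv2.boxPoints(cv2.minAreaRect(cn)),.0495)
        print(n,c.round(),a,np.percentile(p,[5,50,95],axis=0).round(3).tolist(),ray(f,c,.0495).round(4),box.round(3)[:,:2].tolist())
# stop faces, deck heights by depth
f=d["top"]
for n,uv in dict(stop=(384,222),deck=(380,300),deck2=(300,290),vl=(331,234),collar=(285,253)).items():
    m=np.zeros((480,640),bool);m[uv[1]-2:uv[1]+3,uv[0]-2:uv[0]+3]=1;print(n,np.median(cloud(f,m),0).round(3))
E
```

```text
scene [329. 219.] 1002 [[0.478, -0.006, 0.052], [0.513, 0.058, 0.063], [0.547, 0.117, 0.067]] [[0.5086 0.0514 0.0495]] [[0.558, -0.011], [0.528, -0.032], [0.46, 0.112], [0.49, 0.131]]
scene [456. 398.] 268 [[0.504, 0.457, 0.041], [0.52, 0.473, 0.043], [0.536, 0.489, 0.045]] [[0.5223 0.473  0.0495]] [[0.532, 0.45], [0.496, 0.462], [0.513, 0.495], [0.548, 0.483]]
top [339. 278.] 820 [[0.477, -0.011, 0.057], [0.51, 0.049, 0.064], [0.543, 0.109, 0.068]] [[0.5113 0.0493 0.0495]] [[0.493, 0.123], [0.559, -0.012], [0.53, -0.025], [0.465, 0.11]]
stop [ 0.643 -0.064  0.061]
deck [ 0.458 -0.049  0.031]
deck2 [0.487 0.143 0.031]
vl [0.624 0.064 0.025]
collar [0.581 0.179 0.015]
```

View pics/crop.png

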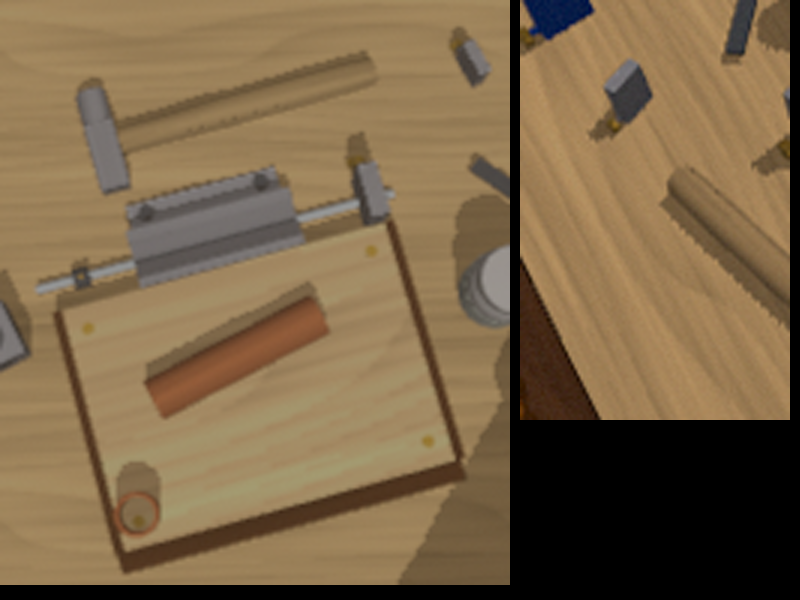

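The crop confirms the stop: it's the grey block on the rod at about (383,223) in the top image, with its top at z=0.061 (62 mm expected). The tube sits about 12° off the vee. I'll go above for one close wrist look.

```bash
python3 - <<'E'
from plant import robot
import cv2,pickle,numpy as np
robot.goto([0.53,0.05,0.36],[np.pi,0,0.25])
f=robot.grab_frame("wrist");pickle.dump(f,open("w1.pkl","wb"));cv2.imwrite("pics/w1.png",f["image"][:,:,::-1])
s=robot.sense();print(s["t"],s["tcp_pos"],s["tcp_rot"],-f["R"].T@f["t"],s["joint_pos"])
E
```

```text
3.0167 [0.53019785 0.04901685 0.35973433] [-3.14153668e+00  4.50577436e-04  2.48325726e-01] [0.6075695  0.06832809 0.53093884] [ 0.60735396  0.24304463 -0.94628444  1.59815672  0.1992331   1.40323495
 -1.68093652]
```

View pics/w1.png

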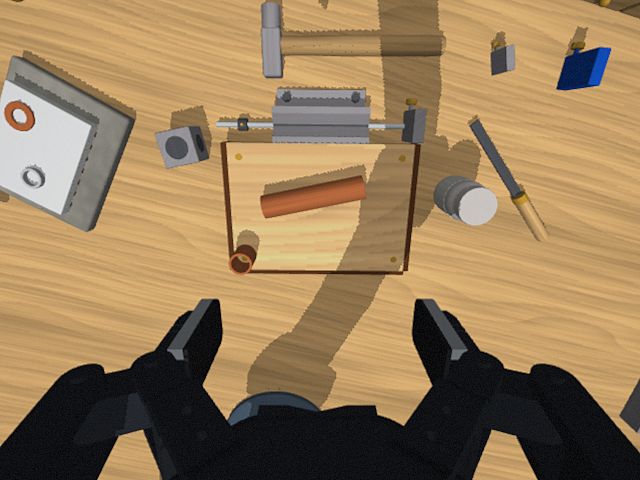

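The wrist view shows the tube at about (313,197), V-block (320,120), stop (413,123) and collar (242,124), with the deck's far edge on row 143. Next I'll fit the board frame from rays and range.

```bash
python3 - <<'E'
import pickle,cv2,numpy as np
from h import *
f=pickle.load(open("w1.pkl","rb"))
P=cloud(f,np.ones((480,640),bool))
im=f["image"];
cols={n:ray(f,uv,z).round(4)[0,:2] for n,uv,z in [("deckTL",(224,143),.032),("deckTR",(418,143),.032),("rodL",(217,124),.009),("rodR",(435,126),.009),("collar",(242,121),.018),("stop_top?",(413,122),.062),("VtopL",(274,106),.03),("VtopR",(369,106),.03),("VbotL",(272,143),.03),("VbotR",(369,143),.03)]}
for k,v in cols.items():print(k,v)
e=cols["deckTL"]-cols["deckTR"];a=np.arctan2(-e[0],e[1]);print("yaw",a,np.linalg.norm(e))
ex=np.array([np.cos(a),np.sin(a)]);ey=np.array([-np.sin(a),np.cos(a)])
O=(cols["deckTL"]+cols["deckTR"])/2+.025*ex;print("O",O)
q=(P[:,:2]-O)@np.c_[ex,ey]
# v-profile
s=(abs(q[:,1])<.06)&(abs(q[:,0])<.06);b=np.round(q[s,0]/.003)
print([(round(.003*k,3),round(float(np.median(P[s][b==k,2])),3)) for k in np.unique(b)])
# stop & collar
s=(q[:,1]<-.09)&(q[:,1]>-.17)&(abs(q[:,0])<.04)&(P[:,2]>.054);print("stop top",s.sum(),np.percentile(q[s],[2,50,98],axis=0).round(4).tolist(),np.median(P[s,2]))
s=(abs(q[:,1])<.09)&(abs(q[:,0])<.03)&(P[:,2]>.02);print("vblock y",np.percentile(q[s],[1,99],axis=0).round(4).tolist())
for m,c,A in blobs(copper(f),300):
    cn=max(cv2.findContours(m.astype(np.uint8),0,2)[0],key=cv2.contourArea)
    print(c,A,((ray(f,cv2.boxPoints(cv2.minAreaRect(cn)),.0495)[:,:2]-O)@np.c_[ex,ey]).round(3).tolist(),np.percentile(cloud(f,m),[50,98],axis=0)[:,2],((np.median(cloud(f,m),0)[:2]-O)@np.c_[ex,ey]).round(4))
E
```

```text
deckTL [0.552  0.1925]
deckTR [ 0.6211 -0.0795]
rodL [0.5739 0.2127]
rodR [ 0.6511 -0.1026]
collar [0.5876 0.1756]
stop_top? [ 0.6442 -0.055 ]
VtopL [0.6188 0.133 ]
VtopR [0.6517 0.0036]
VbotL [0.569  0.1255]
VbotR [ 0.6037 -0.0111]
yaw 0.24878125477185126 0.28064000071265677
O [0.61078033 0.06265557]
[(np.float64(-0.06), 0.032), (np.float64(-0.057), 0.032), (np.float64(-0.054), 0.032), (np.float64(-0.051), 0.032), (np.float64(-0.048), 0.032), (np.float64(-0.045), 0.032), (np.float64(-0.042), 0.031), (np.float64(-0.039), 0.032), (np.float64(-0.036), 0.032), (np.float64(-0.033), 0.032), (np.float64(-0.03), 0.032), (np.float64(-0.027), 0.032), (np.float64(-0.024), 0.031), (np.float64(-0.021), 0.03), (np.float64(-0.018), 0.03), (np.float64(-0.015), 0.029), (np.float64(-0.012), 0.026), (np.float64(-0.009), 0.023), (np.float64(-0.006), 0.02), (np.float64(-0.003), 0.017), (np.float64(0.0), 0.015), (np.float64(0.003), 0.017), (np.float64(0.006), 0.019), (np.float64(0.009), 0.022), (np.float64(0.012), 0.025), (np.float64(0.015), 0.028), (np.float64(0.018), 0.03), (np.float64(0.021), 0.03), (
[... 224 characters left out ...]
p.float64(0.048), 0.007), (np.float64(0.051), -0.0), (np.float64(0.054), -0.0), (np.float64(0.057), -0.0), (np.float64(0.06), -0.0)]
stop top 453 [[-0.0223, -0.1377], [-0.0003, -0.1292], [0.0197, -0.1222]] 0.06163303389474486
vblock y [[-0.0292, -0.0774], [0.0251, 0.0812]]
[ 18.98319328 115.82352941] 476 [[0.015, 0.438], [0.037, 0.408], [0.008, 0.385], [-0.015, 0.415]] [0.04329504 0.04515867] [0.0115 0.4164]
[313.00248756 196.69651741] 2412 [[-0.098, 0.091], [-0.069, -0.059], [-0.102, -0.067], [-0.133, 0.086]] [0.06451885 0.06770458] [-0.0973  0.0116]
[243.86126126 260.2990991 ] 555 [[-0.175, 0.141], [-0.175, 0.063], [-0.224, 0.064], [-0.224, 0.145]] [0.05649576 0.07255243] [-0.2006  0.1206]
```

The board frame fits: vee bottom at x=0 and z≈0.015, lips at 0.030, deck at 0.032, stop at y=−0.130 with its top at 0.0616. The tube is at (−0.10, 0.012), skewed +0.21 rad. The plan:
1. Lower the open fingers onto bare deck behind the tube to find the tip height, then raise them slightly.
2. Push slowly, squaring the tube up on the way.

```bash
cat >> h.py <<'E'
A=.2488;O=np.array([.6108,.0627]);EX=np.array([np.cos(A),np.sin(A)]);EY=np.array([-np.sin(A),np.cos(A)])
def W(x,y,z): return [*(O+x*EX+y*EY),z]
def B(p): p=np.asarray(p)[...,:2]-O;return p@np.c_[EX,EY]
def tube(f):
    """tube end mid-points/centre in the board frame from top-surface points"""
    m=max(blobs(copper(f),300),key=lambda b:b[2])[0];p=cloud(f,m)
    cn=max(cv2.findContours(m.astype(np.uint8),0,2)[0],key=cv2.contourArea)
    q=B(p);y0,y1=np.percentile(q[:,1],[1,99]);k=p[:,2]>np.percentile(p[:,2],70)
    a=np.polyfit(q[k,1],q[k,0],1)
    return dict(y=(round(y0,4),round(y1,4)),x_mid=round(np.polyval(a,(y0+y1)/2),4),skew=round(-a[0],3),ztop=round(np.percentile(p[:,2],95),4))
E
python3 - <<'E'
from plant import robot
from h import *
import pickle
print(tube(pickle.load(open("w1.pkl","rb"))))
att=[np.pi,0,A+.21];n=np.array([np.cos(.21),np.sin(.21)])
c=np.array([-.100,.012])-.050*n
robot.goto(W(*c,.12),att)
robot.move_straight(W(*c,.065),vel=.1)
hit=robot.move_straight(W(*c,.03),vel=.02,contact_N=4)
s=robot.sense();print(hit,s["t"],s["tcp_pos"],B(s["tcp_pos"]),s["wrist_force"],robot.nose_length)
robot.move_straight(W(*c,s["tcp_pos"][2]+.006),vel=.05)
f=robot.grab_frame("wrist");cv2.imwrite("pics/w2.png",f["image"][:,:,::-1])
E
```

```text
{'y': (np.float64(-0.0602), np.float64(0.0843)), 'x_mid': np.float64(-0.0993), 'skew': np.float64(0.201), 'ztop': np.float64(0.0674)}
False 6.6 [0.46616608 0.02755511 0.03008172] [-0.14883455  0.00155208] [-0.08511211  0.24556721 -0.28207094] 0.011
```

View pics/w2.png

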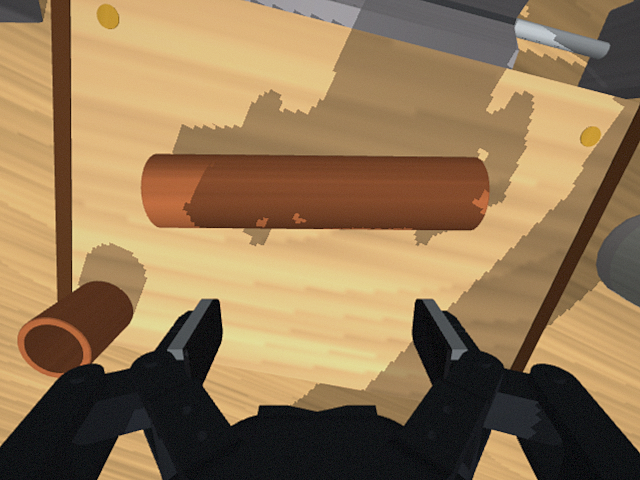

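The fingers stand parallel behind the tube, which runs from (142,190) to (490,192). The offcut at (80,325) is clear of the left finger. TCP 0.030 gave no contact, so the open tips sit about 2 mm above the TCP, and at TCP 0.036 the tips are near 0.038. Now I'll push.

```bash
python3 - <<'E'
from plant import robot
from h import *
z=.036
def look(l):
    f=robot.grab_frame("wrist");s=robot.sense();print(l,round(s["t"],2),tube(f),B(s["tcp_pos"]).round(4),s["wrist_force"].round(1));return f
robot.move_straight(W(-.128,.006,z),vel=.02);look("contact")
robot.move_straight(W(-.095,.014,z),vel=.015,attitude=[np.pi,0,A]);look("square")
robot.move_straight(W(-.036,.014,z),vel=.03);look("end")
robot.sleep(.5);f=look("rest");cv2.imwrite("pics/w3.png",f["image"][:,:,::-1])
E
```

```text
contact 8.19 {'y': (np.float64(-0.0585), np.float64(0.085)), 'x_mid': np.float64(-0.0999), 'skew': np.float64(0.202), 'ztop': np.float64(0.0672)} [-0.1282  0.0059] [-0.4 -0.1 -0.9]
square 10.66 {'y': (np.float64(-0.0586), np.float64(0.0852)), 'x_mid': np.float64(-0.0994), 'skew': np.float64(0.196), 'ztop': np.float64(0.0671)} [-0.095  0.014] [0.3 0.3 0.7]
end 12.82 {'y': (np.float64(-0.0424), np.float64(0.0743)), 'x_mid': np.float64(-0.0916), 'skew': np.float64(0.101), 'ztop': np.float64(0.067)} [-0.0361  0.0139] [-0.3  0.2  0.4]
rest 13.38 {'y': (np.float64(-0.0425), np.float64(0.0745)), 'x_mid': np.float64(-0.0914), 'skew': np.float64(0.098), 'ztop': np.float64(0.067)} [-0.036  0.014] [ 0.6  0.4 -0.3]
```

View pics/w3.png

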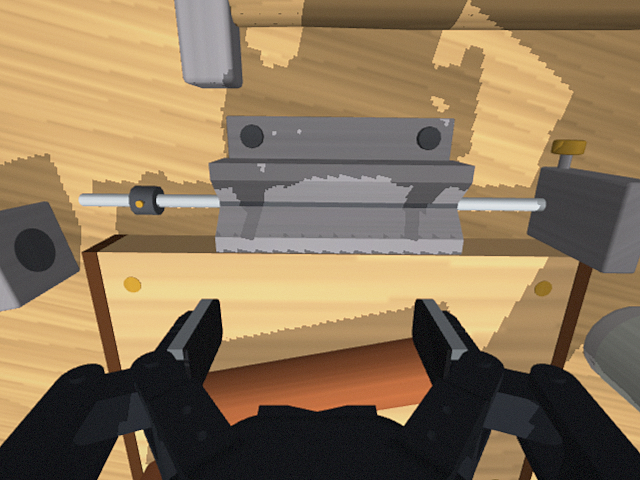

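The fingers passed over the tube without touching it: it's still on the deck at about (310,375), behind the fingers. I'll measure the real fingertip height from the range image, with a cross-check from the fixed cameras.

```bash
python3 - <<'E'
from plant import robot
from h import *
import pickle
f=robot.grab_frame("wrist");g=robot.grab_frame("scene");t=robot.grab_frame("top")
for u,v in [(210,303),(213,310),(205,320),(180,350),(430,303),(440,320),(313,375)]:
    m=np.zeros((480,640),bool);m[v,u]=1;p=cloud(f,m)[0];print((u,v),f["range_z"][v,u],p.round(3),B(p).round(3))
print(robot.sense()["opening"],robot.sense()["tcp_pos"])
print(tube(t))
cv2.imwrite("pics/s2.png",cv2.resize(g["image"][120:320,180:440,::-1],None,fx=3,fy=3,interpolation=cv2.INTER_CUBIC))
E
```

```text
(210, 303) 0.13607052 [0.572 0.112 0.087] [-0.025  0.057]
(213, 310) 0.13718979 [0.569 0.111 0.087] [-0.028  0.057]
(205, 320) 0.1274693 [0.571 0.111 0.096] [-0.027  0.057]
(180, 350) 0.10963231 [0.571 0.113 0.115] [-0.026  0.059]
(430, 303) 0.13661629 [0.594 0.025 0.086] [-0.025 -0.033]
(440, 320) 0.12527637 [0.594 0.025 0.098] [-0.026 -0.033]
(313, 375) 0.18159844 [0.524 0.057 0.059] [-0.085  0.016]
1.0050160710564509 [0.57244667 0.06739941 0.03599938]
{'y': (np.float64(-0.001), np.float64(0.0841)), 'x_mid': np.float64(-0.1068), 'skew': np.float64(0.181), 'ztop': np.float64(0.0686)}
```

View pics/s2.png

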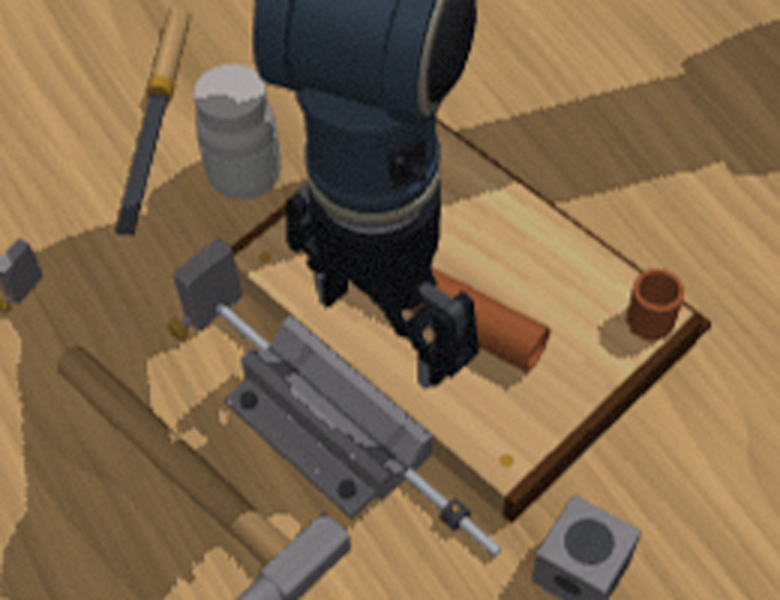

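```bash
python3 - <<'E'
from h import *
import pickle
g=pickle.load(open("f0.pkl","rb"))["scene"]
for z in (.038,.062,.086,.1): print(z,B(ray(g,(323,248),z)).round(3))
E
python3 - <<'E'
from plant import robot
from h import *
s=robot.sense()
robot.move_straight(W(-.036,.014,.12),vel=.15)
att=[np.pi,0,A+.2];n=np.array([np.cos(.2),np.sin(.2)])
c=np.array([-.0995,.012])-.055*n
robot.move_straight(W(*c,.12),vel=.15,attitude=att)
robot.move_straight(W(*c,.045),vel=.15)
hit=robot.move_straight(W(*c,-.03),vel=.03,contact_N=5)
s=robot.sense();print(hit,s["t"],s["tcp_pos"],s["wrist_force"])
f=robot.grab_frame("wrist")
for u,v in [(210,303),(430,303)]:
    m=np.zeros((480,640),bool);m[v-1:v+2,u-1:u+2]=1;print(np.median(cloud(f,m),0).round(3))
print(tube(f))
E
```

```text
0.038 [[-0.048  0.048]]
0.062 [[-0.038  0.058]]
0.086 [[-0.028  0.067]]
0.1 [[-0.022  0.073]]
True 17.4833 [ 0.46187736  0.02592771 -0.00990413] [-1.25636516 -0.49031509  6.41570197]
[0.452 0.07  0.04 ]
[ 0.492 -0.011  0.04 ]
{'y': (np.float64(-0.0586), np.float64(0.0849)), 'x_mid': np.float64(-0.1), 'skew': np.float64(0.202), 'ztop': np.float64(0.0672)}
```

Contact with the deck came at TCP z=−0.010, and range agrees, so the open tips really stand about 42 mm behind the reported TCP. I'll use that measured offset, so TCP −0.003 puts the tips near 0.039.

```bash
python3 - <<'E'
from plant import robot
from h import *
z=-.003
def look(l):
    f=robot.grab_frame("wrist");s=robot.sense();print(l,round(s["t"],2),tube(f),B(s["tcp_pos"]).round(4),s["wrist_force"].round(1));return f
c=B(robot.sense()["tcp_pos"])
robot.move_straight(W(*c,z),vel=.03)
robot.move_straight(W(-.131,.006,z),vel=.025);look("contact")
robot.move_straight(W(-.095,.014,z),vel=.015,attitude=[np.pi,0,A]);look("square")
robot.move_straight(W(-.036,.014,z),vel=.03);look("end")
robot.sleep(.4);f=look("rest");cv2.imwrite("pics/w4.png",f["image"][:,:,::-1])
E
```

```text
contact 19.04 {'y': (np.float64(-0.0582), np.float64(0.0852)), 'x_mid': np.float64(-0.0999), 'skew': np.float64(0.202), 'ztop': np.float64(0.0672)} [-0.1312  0.006 ] [-0.  -0.1  0.1]
square 21.7 {'y': (np.float64(-0.0503), np.float64(0.0932)), 'x_mid': np.float64(-0.0582), 'skew': np.float64(0.203), 'ztop': np.float64(0.0672)} [-0.0951  0.014 ] [0.8 0.1 0.8]
end 23.87 {'y': (np.float64(-0.0391), np.float64(0.1069)), 'x_mid': np.float64(0.0008), 'skew': np.float64(-0.01), 'ztop': np.float64(0.0564)} [-0.0361  0.014 ] [-0.9  0.8 -0.7]
rest 24.32 {'y': (np.float64(-0.039), np.float64(0.1069)), 'x_mid': np.float64(0.0008), 'skew': np.float64(-0.01), 'ztop': np.float64(0.0564)} [-0.036  0.014] [ 1.   0.3 -0.5]
```

View pics/w4.png

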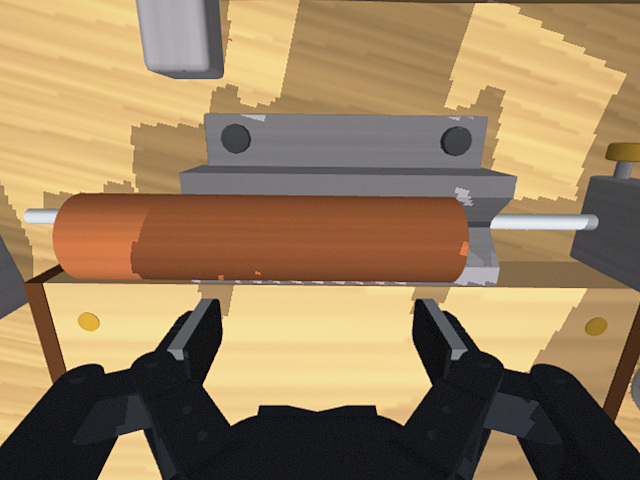

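The tube is seated: x=0.001, top at 0.0564, skew −0.01, y from −0.039 to 0.107. The stop is at the right (−y). Next I'll close the fingers, go beyond the +y end and measure the closed tips before going down.

```bash
python3 - <<'E'
from plant import robot
from h import *
import pickle
w=pickle.load(open("w1.pkl","rb"));print("cube top",B(ray(w,[(160,131),(196,126),(207,162),(170,168)],.05)).round(3).tolist())
robot.move_straight(W(-.045,.014,-.003),vel=.05)
robot.move_straight(W(-.045,.014,.09),vel=.15)
robot.grip(0.0)
robot.move_straight(W(0,.142,.09),vel=.15)
f=robot.grab_frame("wrist");cv2.imwrite("pics/w5.png",f["image"][:,:,::-1]);pickle.dump(f,open("w5.pkl","wb"))
P=cloud(f,np.ones((480,640),bool));q=B(P);s=(abs(q[:,0])<.02)&(abs(q[:,1]-.142)<.03)&(P[:,2]>.07)
print("tip z",np.percentile(P[s,2],[0,1,5]),"extent",np.percentile(q[s&(P[:,2]<P[s,2].min()+.02)],[2,98],axis=0))
x=robot.sense();print(x["t"],x["opening"],x["tcp_pos"])
E
```

```text
cube top [[-0.008, 0.222], [-0.002, 0.172], [-0.05, 0.162], [-0.059, 0.216]]
tip z [0.12212375 0.12917131 0.14598944] extent [[0.00557617 0.12762053]
 [0.01072399 0.15350996]]
27.2917 -0.003932187562506114 [0.57602256 0.19872987 0.08977089]
```

View pics/w5.png

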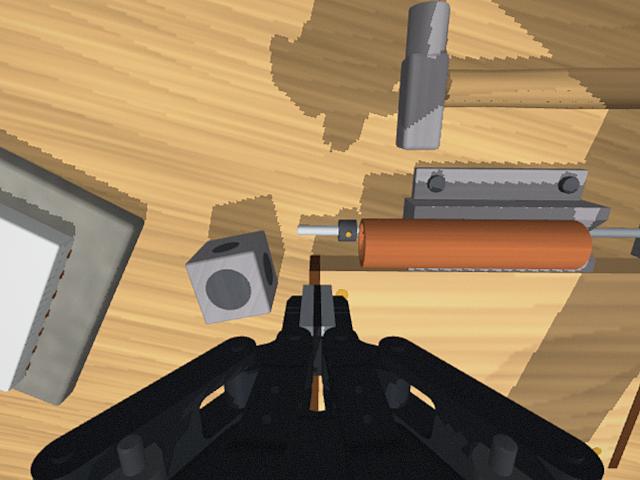

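The closed fingers are at (317,305) with tips about 30 mm above the reported TCP. They're clear of the tube end at (362,243), the cube at (232,275) and the low collar at (347,230). I'll go down and push along −y.

```bash
python3 - <<'E'
from plant import robot
from h import *
def look(l):
    f=robot.grab_frame("wrist");s=robot.sense();print(l,round(s["t"],2),tube(f),B(s["tcp_pos"]).round(4),s["tcp_pos"][2].round(4),s["wrist_force"].round(1));return f
print(robot.move_straight(W(0,.142,.009),vel=.1,contact_N=8));look("down")
print(robot.move_straight(W(0,.060,.009),vel=.035,contact_N=25));look("mid")
E
```

```text
False
down 28.3 {'y': (np.float64(0.0001), np.float64(0.109)), 'x_mid': np.float64(0.0014), 'skew': np.float64(-0.014), 'ztop': np.float64(0.0564)} [0.0007 0.1423] 0.0098 [ 0.2 -0.1  0.3]
False
mid 30.84 {'y': (np.float64(-0.0819), np.float64(0.0453)), 'x_mid': np.float64(0.0007), 'skew': np.float64(-0.014), 'ztop': np.float64(0.0564)} [-0.      0.0601] 0.0091 [-2.2  4.1  1.8]
```

```bash
python3 - <<'E'
from plant import robot
from h import *
print(robot.move_straight(W(0,.034,.009),vel=.02,contact_N=12))
s=robot.sense();print(B(s["tcp_pos"]),s["wrist_force"],s["t"])
robot.move_straight(W(0,.075,.009),vel=.06)
robot.move_straight(W(-.03,.04,.20),vel=.15)
robot.sleep(.3)
f=robot.grab_frame("wrist");print(tube(f));cv2.imwrite("pics/w6.png",f["image"][:,:,::-1])
P=cloud(f,np.ones((480,640),bool));q=B(P);s=(q[:,1]<-.09)&(q[:,1]>-.17)&(abs(q[:,0])<.03)&(P[:,2]>.058)&(P[:,2]<.07);print("stop",np.percentile(q[s],[2,98],axis=0))
print(robot.sense()["t"])
E
```

```text
False
[4.17072729e-06 4.11000840e-02] [-5.8055555  14.94258107  0.74546857] 32.2917
{'y': (np.float64(-0.1209), np.float64(0.0263)), 'x_mid': np.float64(-0.0001), 'skew': np.float64(-0.011), 'ztop': np.float64(0.0565)}
stop [[-0.02159442 -0.13773748]
 [ 0.01996768 -0.12214615]]
34.9333
```

View pics/w6.png

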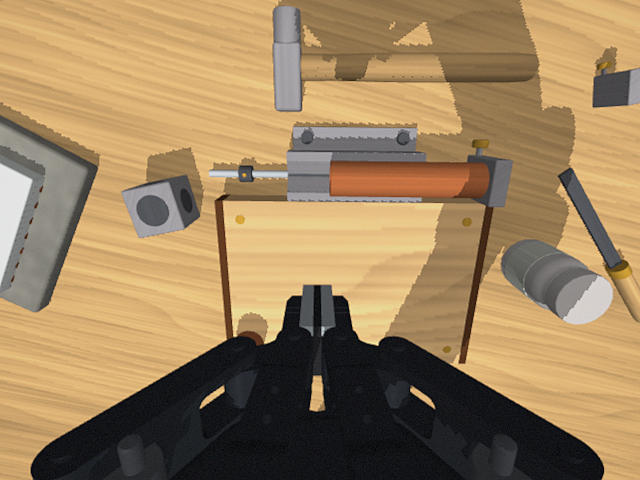

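The tube lies in the vee from (330,178) to (490,180), with its end at y=−0.121 against the stop face at −0.122. The arm stalled at y=0.041 with the force up to about 16 N, so the tube is on the stop. The robot is clear of everything, so I'm handing in.

```bash
python3 -c "
from plant import robot
print(robot.close_job())"
```

```text
the job is handed in; nothing more can be done
None
```

I handed the job in at about 35 s: by my last measurement the tube is seated in the vee with its end within about 1 mm of the stop, nothing else was touched, and no verdict came back.

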